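# Close a gearbox cover evenly with four clamping levers

## Task

Tighten the four clamping levers of the gearbox cover clockwise, evenly, in two crisscross passes. First pass: take one lever through its slack until it bites and then about 20 degrees further, do the same with the lever diagonally opposite, then with the other diagonal pair; second pass: again one diagonal pair and then the other, push each lever round until it stops dead. Leave the loose things on it and to either side of it where they are.

Things in the scene. Friction and masses are not known exactly. Their poses are not given: they have to be found in the camera images.
- gearbox: Fixed aluminium gearbox; square grey cover (164 mm, top 82 mm above the bench) held by four clamping levers near its corners. Origin: centre of the underside; z up, x away from the robot at yaw 0, y left; yaw up to 0.35 rad either way. The vertical clamp axes stand at x, y = +-55 mm. Clamp 0 is opposite 2, and 1 opposite 3. Levers tighten clockwise seen from above.
- knob_0 (a point): Centre of the upright black knob (22 mm diameter, 36 mm tall, centre 120 mm above the bench) ending the lever of clamp 0, far left, axis at gearbox x, y +55, +55 mm. It is 48 mm from that axis; an 11 mm wide, 8 mm thick bar joins it 104 mm above the bench. The lever swings level, points roughly outward, stays where left; its tightening path is clear of the other levers.
- knob_1 (a point): Centre of the upright black knob (22 mm diameter, 36 mm tall, centre 120 mm above the bench) ending the lever of clamp 1, near left, axis at gearbox x, y -55, +55 mm. It is 48 mm from that axis; an 11 mm wide, 8 mm thick bar joins it 104 mm above the bench. The lever swings level, points roughly outward, stays where left; its tightening path is clear of the other levers.
- knob_2 (a point): Centre of the upright black knob (22 mm diameter, 36 mm tall, centre 120 mm above the bench) ending the lever of clamp 2, near right, axis at gearbox x, y -55, -55 mm. It is 48 mm from that axis; an 11 mm wide, 8 mm thick bar joins it 104 mm above the bench. The lever swings level, points roughly outward, stays where left; its tightening path is clear of the other levers.
- knob_3 (a point): Centre of the upright black knob (22 mm diameter, 36 mm tall, centre 120 mm above the bench) ending the lever of clamp 3, far right, axis at gearbox x, y +55, -55 mm. It is 48 mm from that axis; an 11 mm wide, 8 mm thick bar joins it 104 mm above the bench. The lever swings level, points roughly outward, stays where left; its tightening path is clear of the other levers.
- lug_0 (a point): Pointer lug on the steel nut under lever 0, 18 mm from the clamp axis, 86 mm above the bench; turns with the nut. The lever first swings slack (1 N at the knob) by 14 to 40 degrees, unknown and different each time, nut at rest; then it bites and carries the nut clockwise against 6 to 8 N at the knob, for 46 to 54 degrees more until it stops dead.
- lug_1 (a point): Pointer lug on the steel nut under lever 1, 18 mm from the clamp axis, 86 mm above the bench; turns with the nut. The lever first swings slack (1 N at the knob) by 14 to 40 degrees, unknown and different each time, nut at rest; then it bites and carries the nut clockwise against 6 to 8 N at the knob, for 46 to 54 degrees more until it stops dead.
- lug_2 (a point): Pointer lug on the steel nut under lever 2, 18 mm from the clamp axis, 86 mm above the bench; turns with the nut. The lever first swings slack (1 N at the knob) by 14 to 40 degrees, unknown and different each time, nut at rest; then it bites and carries the nut clockwise against 6 to 8 N at the knob, for 46 to 54 degrees more until it stops dead.
- lug_3 (a point): Pointer lug on the steel nut under lever 3, 18 mm from the clamp axis, 86 mm above the bench; turns with the nut. The lever first swings slack (1 N at the knob) by 14 to 40 degrees, unknown and different each time, nut at rest; then it bites and carries the nut clockwise against 6 to 8 N at the knob, for 46 to 54 degrees more until it stops dead.
- socket: Loose steel socket, 24 mm diameter, 30 mm tall, standing on the middle of the cover; bystander. Origin: centre of its underside.
- tape: Loose roll of tape, 96 mm diameter, 24 mm tall, lying flat left of the gearbox; bystander. Origin: centre of its underside.
- screwdriver: Loose screwdriver lying right of the gearbox, about 200 mm long and 30 mm thick; bystander. Origin: in its handle area, on the bench.
- offcut: Loose wooden bar 160 x 35 x 30 mm on the left; bystander. Origin: centre of its underside.
- can: Loose closed can, 54 mm diameter, 120 mm tall, on the right; bystander. Origin: centre of its underside.

How it is judged:
By the outcome, as a careful person would: the job done as asked, in the order asked, and still so for the second after the job is handed in, with the robot touching nothing.
It also fails if it takes over 72 s, if anything falls off the work surface, if the arm or the gripper's body presses on something with over 40 N, if the wrist force passes 120 N, or if a joint passes its speed limit or range.

## Robot

A 6-joint arm with a two-finger parallel gripper is mounted at the origin on the work surface. World frame = base frame: x ahead of the robot, y to its left, z up, the work surface at z = 0. Lengths are in m, angles in rad, forces in N, time in s.
With the tool pointing down it reaches from about 0.3 to 0.875 m from the base axis. Payload 6.4 kg.
Tool frame: the origin (TCP) lies on the front face of the gripper's body, between the roots of the fingers; the fingertips stand 73 mm ahead of it and the grasp point (between the pads) lies 54 mm ahead of it; z points along the fingers, y is the line along which they close (so a half turn about z gives the same grasp; the last joint's range is limited). The gripper opens to 85 mm and grips with 20 to 120 N. Pads are 22 mm wide; open, the fingers measure 114 mm over their backs; the gripper's body (76 mm by 85 mm) begins 54 mm behind the grasp point. The pads swing forward as they close: fully open they stand 13 mm farther back than shut.
Start: joints at [-1.355, 0.181, 1.607, -0, 1.354, -0.206], TCP at [0.235, -0.525, 0.304] pointing down, gripper open.
Joint ranges: [-2.99, 2.99], [-0.89, 2.07], [0.3, 2.58], [-1.14, 4.28], [0, 2.63], [-3.12, 3.12]. Speed limits (rad/s): [2.57, 2.57, 3.01, 3.14, 3.14, 3.14].

## Interface

Orientations are given as a rotation vector (axis times angle).
In Python, from cell import goto, move_linear, move_joints, let_go, close_gripper, hold, solve_ik, read_camera, MotionError, finish_job, get_clock, get_joint_pos, get_joint_vel, get_joint_efforts, get_eef_pos, get_orientation, get_contact_force, get_torque, get_opening, get_grasp_force gives the robot as it stands. Calls block until the motion is done:
- goto(position, orientation): joint-space move of the TCP to a pose.
- move_linear(position, rot=None, rate=0.15, until_force=None): straight line of the TCP; rot=None keeps the orientation; rate is the mean speed in m/s. With until_force (N) it stops when the force on the tool has changed by that much, and returns True; else False.
- move_joints(angles): joint-space move.
- let_go() and close_gripper(f_grip=None): open the fingers fully, or close them until they stop; f_grip is the grip in N (None keeps the last).
- hold(seconds).
- solve_ik(position, orientation): joint angles nearest the present ones, or None.
- read_camera(name): name is "scene" or "top" or "wrist"; returns a dict with "pixels" (384x512x3 uint8, red, green, blue), "fovy" (degrees; the focal length in pixels is half the picture's height over the tangent of half this angle, whatever the lens; pixels are square), "cx", "cy" (the principal point, pixels), "pose" (4x4, takes a point from camera to world coordinates); the wrist camera has in their place "tool_from_camera" (4x4, takes a point from camera to tool coordinates, whose origin is the TCP and whose axes are the flange's). Camera axes: x right, y up, looking along -z (the intrinsics and any distortion apply to the point x, -y, -z); pixel columns grow to the right and rows downward; lengths in m; the calibration is good to about 2 mm. A picture is of the moment at which its call begins: read the wrist's pose just before it. There is no depth.
A pose or a line that the arm cannot do raises MotionError and nothing moves.
- finish_job(): hands the job in; it is judged then, once.
Readings, each from a call of its own:
- get_clock(): time.
- get_joint_pos(): joint angles.
- get_joint_vel(): joint speeds.
- get_joint_efforts(): joint torques, N m.
- get_eef_pos(): TCP position.
- get_orientation(): TCP orientation.
- get_contact_force(): force on the tool from outside, world axes, zero at the start.
- get_torque(): the same for the moment, N m.
- get_opening(): finger opening in m.
- get_grasp_force(): force on a finger pad.
Only numpy, scipy, OpenCV 4.12 (cv2) and the standard library are available. Lean on these libraries where they do the work, as an engineer would, in place of code of your own. Each camera call takes 0.05 s, during which the arm holds its last target. There are 200 camera calls.

## Working session

There is one attempt and no reset: what is moved stays moved. The work goes in short steps, each a Python script; the robot and the scene stay as the last script left them, time stands still between calls to the robot, and variables do not carry over. Pictures are saved under pics/ and viewed, at most 10 in all, crops included, and the job is handed in when it is done.

```bash
ls; mkdir -p pics; python3 - <<'E'
from cell import *
import cv2,numpy as np,pickle
d={}
for n in("top","scene"):
    c=read_camera(n);d[n]=c;cv2.imwrite(f"pics/{n}0.png",c["pixels"][:,:,::-1])
    print(n,c["fovy"],c["cx"],c["cy"],{k:v for k,v in c.items() if k not in("pixels","pose")}.keys());print(np.round(c["pose"],3))
pickle.dump(d,open("cams.pkl","wb"))
a=cv2.resize(d["top"]["pixels"][:,:,::-1],(800,600),interpolation=cv2.INTER_CUBIC);cv2.imwrite("pics/top0b.png",a)
print(get_clock(),get_eef_pos(),get_orientation())
E
```

```text
pics
top 45.62617299200103 258.92911093229316 196.57045965155393 dict_keys(['fovy', 'cx', 'cy'])
[[-5.000e-03  9.840e-01 -1.790e-01  1.980e-01]
 [-1.000e+00 -5.000e-03  1.000e-03 -3.200e-02]
 [ 1.000e-03  1.790e-01  9.840e-01  1.848e+00]
 [ 0.000e+00  0.000e+00  0.000e+00  1.000e+00]]
scene 45.98620777688247 261.84475657642395 188.25291844324275 dict_keys(['fovy', 'cx', 'cy'])
[[ 0.689 -0.585  0.427  1.095]
 [ 0.724  0.551 -0.415 -0.59 ]
 [ 0.007  0.596  0.803  1.183]
 [ 0.     0.     0.     1.   ]]
0.1 [ 0.23536356 -0.52421683  0.3030798 ] [-3.07045535e+00 -6.57320351e-01 -3.48585734e-05]
```

View pics/top0b.png

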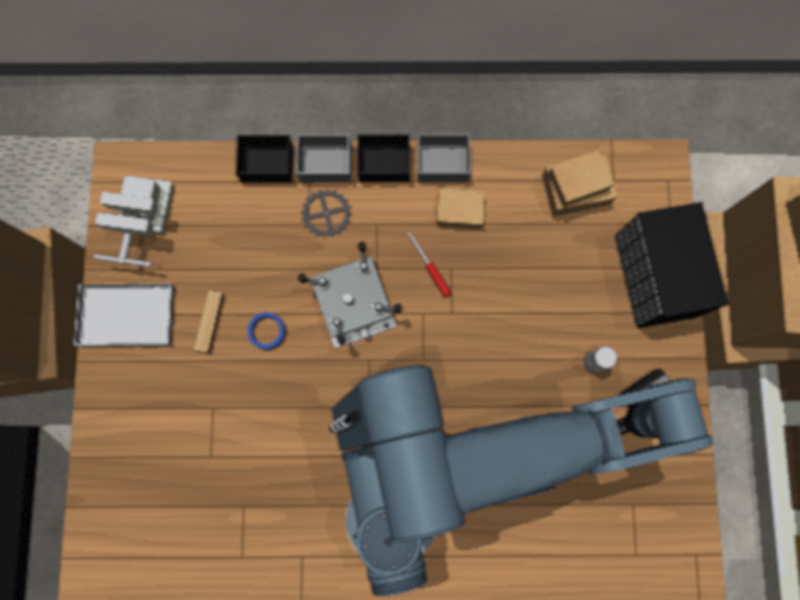

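View pics/scene0.png

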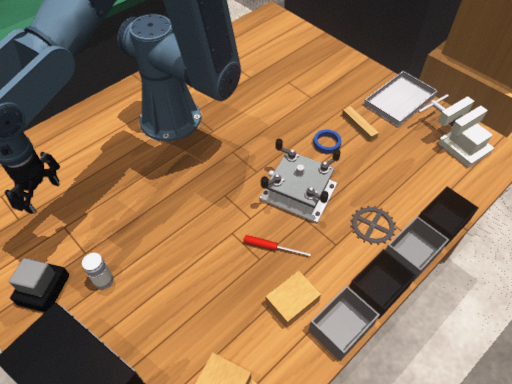

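The top view shows the gearbox at about (353,300) in the enlarged picture, turned by roughly 15–20°. The knobs are near (362,247), (302,279), (341,338) and (397,309). The tape, offcut and screwdriver are beside it. Next I take a closer look with the wrist camera.

```bash
cat > h.py <<'E'
from cell import *
import cv2,numpy as np,pickle
from scipy.spatial.transform import Rotation as R
def K(c):
    f=192/np.tan(np.radians(c["fovy"])/2); return f
def ray(c,u,v,z,T):
    f=K(c); d=T[:3,:3]@np.array([(u-c["cx"])/f,-(v-c["cy"])/f,-1]); o=T[:3,3]
    return o+d*(z-o[2])/d[2]
def proj(c,P,T):
    p=(np.atleast_2d(P)-T[:3,3])@T[:3,:3]; f=K(c)
    return np.c_[c["cx"]+f*p[:,0]/-p[:,2], c["cy"]-f*p[:,1]/-p[:,2]]
def down(yaw):  # tool z down, tool y axis at azimuth yaw
    y=np.array([np.cos(yaw),np.sin(yaw),0]);z=np.array([0,0,-1.]);return R.from_matrix(np.c_[np.cross(y,z),y,z]).as_rotvec()
def shot(name):
    T=np.eye(4);T[:3,:3]=R.from_rotvec(get_orientation()).as_matrix();T[:3,3]=get_eef_pos()
    c=read_camera("wrist");c["T"]=T@c["tool_from_camera"];pickle.dump(c,open(f"{name}.pkl","wb"))
    cv2.imwrite(f"pics/{name}.png",cv2.resize(c["pixels"][:,:,::-1],(800,600),interpolation=cv2.INTER_CUBIC));return c
E
python3 - <<'E'
from h import *
c=pickle.load(open("cams.pkl","rb"))["top"]
p=ray(c,353/1.5625,300/1.5625,.085,c["pose"]);print(p)
for yaw in (np.pi/2,-np.pi/2):
    for z in (.42,.36):
        q=solve_ik([p[0]-.05,p[1],z],down(yaw));print(yaw,z,q)
y=min((np.pi/2,-np.pi/2),key=lambda y:abs(solve_ik([p[0]-.05,p[1],.4],down(y))[5]))
goto([p[0]-.05,p[1],.4],down(y))
c=shot("w1");print(c["fovy"],c["cx"],c["cy"],np.round(c["tool_from_camera"],3),get_clock())
E
```

```text
[0.53788774 0.09554046 0.085     ]
1.5707963267948966 0.42 [-0.04584613 -0.07246426  1.64063724  0.          1.57341968 -1.61664246]
1.5707963267948966 0.36 [-0.04584613 -0.04113088  1.72883674  0.          1.4538868  -1.61664246]
-1.5707963267948966 0.42 [-4.58461299e-02 -7.24642588e-02  1.64063724e+00 -4.44089210e-16
  1.57341968e+00  1.52495020e+00]
-1.5707963267948966 0.36 [-4.58461299e-02 -4.11308828e-02  1.72883674e+00 -4.44089210e-16
  1.45388680e+00  1.52495020e+00]
71.99799258274982 256.27287504348305 193.31212707317363 [[ 0.     0.962  0.274  0.069]
 [ 1.    -0.     0.001  0.001]
 [ 0.001  0.274 -0.962 -0.069]
 [ 0.     0.     0.     1.   ]] 2.5583
```

View pics/w1.png

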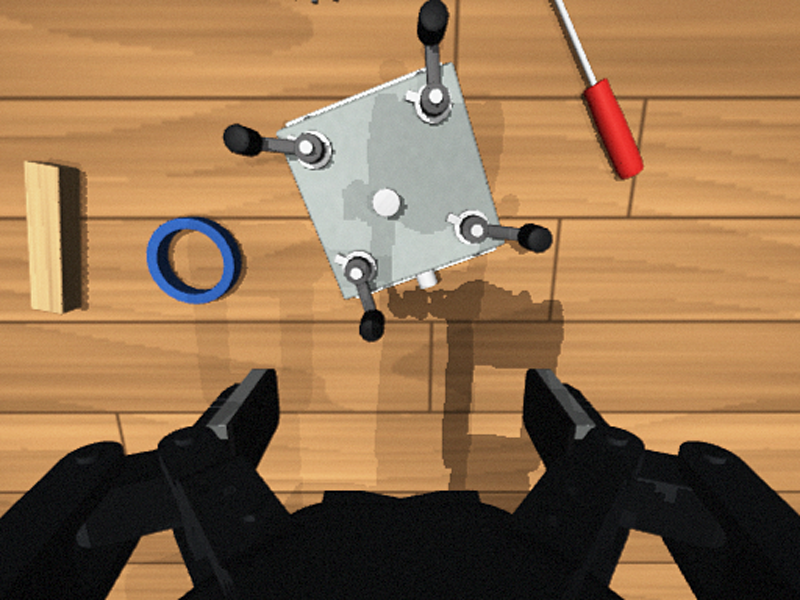

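The wrist view shows these pixels (800-wide scale):

| Clamp | Hub | Knob |
|---|---|---|
| 0 | (311,148) | (241,140) |
| 1 | (357,270) | (371,325) |
| 2 | (477,230) | (538,238) |
| 3 | (435,97) | (432,20) |

The cover corners are at about (287,126), (452,64), (500,250) and (345,299). The white lugs point roughly left of each nut. I fit the pose from these points.

```bash
cat > fit.py <<'E'
from h import *
from scipy.optimize import least_squares
S=1.5625
A=np.array([[.055,.055],[-.055,.055],[-.055,-.055],[.055,-.055]])
def fit(c,hub,cor,kn):
    T=c["T"]
    def model(p):
        x,y,w,h=p[:4];M=np.array([[np.cos(w),-np.sin(w)],[np.sin(w),np.cos(w)]]);o=np.array([x,y])
        a=A@M.T+o;k=a+.048*np.c_[np.cos(p[4:]),np.sin(p[4:])];co=A*82/55@M.T+o
        return proj(c,np.r_[np.c_[a,[h]*4],np.c_[co,[.082]*4],np.c_[k,[.12]*4]],T)
    obs=np.r_[hub,cor,kn]/S-.2
    p0=[.538,.0955,.35,.11,1.6,3.4,-1.6,0]
    r=least_squares(lambda p:(model(p)-obs).ravel(),p0,loss="soft_l1")
    print("pose",np.round(r.x,4),"knob rel deg",np.round(np.degrees(r.x[4:]-r.x[2]),1));print(np.round((model(r.x)-obs),1).tolist())
    return r.x
E
python3 - <<'E'
from fit import *
c=pickle.load(open("w1.pkl","rb"))
g=cv2.cvtColor(cv2.imread("pics/w1.png"),cv2.COLOR_BGR2GRAY)
kn=[]
for u,v in [(241,140),(371,325),(538,238),(432,20)]:
    m=np.zeros_like(g);cv2.circle(m,(u,v),32,255,-1);b=((g<28)&(m>0)).astype(np.uint8)
    b=cv2.morphologyEx(b,cv2.MORPH_OPEN,np.ones((9,9)));x,y,w,h=cv2.boundingRect(b);ys,xs=np.nonzero(b);kn.append((xs.mean(),ys.mean()));print(x,y,w,h,np.round(kn[-1],1))
p=fit(c,np.array([(311,148),(357,271),(477,230),(435,97)]),np.array([(287,126),(345,299),(501,250),(452,64)]),np.array(kn))
np.save("pose.npy",p)
# cross-check in top camera
t=pickle.load(open("cams.pkl","rb"))["top"];w=p[2];M=np.array([[np.cos(w),-np.sin(w)],[np.sin(w),np.cos(w)]])
k=A@M.T+p[:2]+.048*np.c_[np.cos(p[4:]),np.sin(p[4:])]
print(np.round(proj(t,np.c_[k,[.12]*4],t["pose"])*S,0).tolist(),k.round(4).tolist())
E
```

```text
248 133 14 22 [254.2 143.6]
368 311 15 24 [375.7 321.5]
519 229 10 15 [523.4 235.9]
419 29 22 16 [429.4  36.3]
pose [ 0.5528  0.0987  0.3114  0.1079  1.5581  3.5211 -1.5986  0.2146] knob rel deg [  71.4  183.9 -109.4   -5.5]
[[0.1, -1.3], [-0.6, 0.1], [-1.0, 1.9], [3.0, 2.4], [-6.3, 0.8], [-1.9, 0.7], [3.2, -1.0], [4.3, -1.1], [-4.4, 0.1], [0.3, 1.0], [7.4, 0.1], [-0.3, -5.2]]
[[304.0, 277.0], [343.0, 337.0], [398.0, 306.0], [361.0, 246.0]] [[0.5889, 0.2159], [0.439, 0.1165], [0.5159, -0.0185], [0.6689, 0.0735]]
```

```bash
python3 - <<'E'
from h import *
c=pickle.load(open("w1.pkl","rb"));print({k:v for k,v in c.items() if k not in("pixels","T")})
c=cv2.imread("pics/w1.png")[0:350,200:600];cv2.imwrite("pics/w1c.png",cv2.resize(c,(686,600),interpolation=cv2.INTER_CUBIC))
E
```

```text
{'fovy': 71.99799258274982, 'cx': 256.27287504348305, 'cy': 193.31212707317363, 'tool_from_camera': array([[ 2.14953187e-04,  9.61810145e-01,  2.73717371e-01,
         6.94854864e-02],
       [ 9.99999781e-01, -3.77955882e-04,  5.42781264e-04,
         6.05372282e-04],
       [ 6.25505617e-04,  2.73717195e-01, -9.61810016e-01,
        -6.93604179e-02],
       [ 0.00000000e+00,  0.00000000e+00,  0.00000000e+00,
         1.00000000e+00]])}
```

View pics/w1c.png

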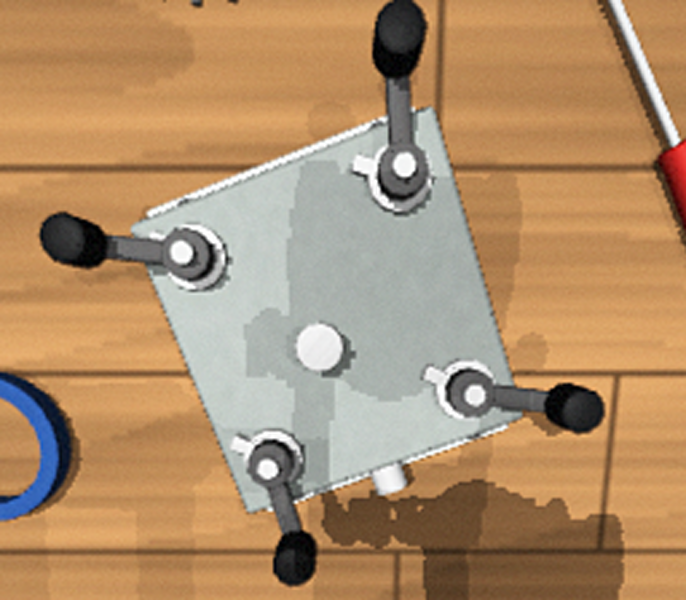

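The crop shows the far-left corner properly, at (277,133) in 800-scale, and the full knob silhouettes including their highlights. I refit with those.

```bash
python3 - <<'E'
from fit import *
c=pickle.load(open("w1.pkl","rb"))
f=lambda L:np.array(L)/1.715+[200,0]
p=fit(c,f([(182,252),(268,467),(475,394),(404,165)]),f([(132,228),(248,511),(513,425),(434,108)]),f([(73,240),(295,558),(575,408),(399,40)]))
np.save("pose.npy",p)
t=pickle.load(open("cams.pkl","rb"))["top"];w=p[2];M=np.array([[np.cos(w),-np.sin(w)],[np.sin(w),np.cos(w)]])
k=A@M.T+p[:2]+.048*np.c_[np.cos(p[4:]),np.sin(p[4:])]
print(np.round(proj(t,np.c_[k,[.12]*4],t["pose"])*S,0).tolist(),k.round(4).tolist())
lug=f([(155,238),(238,441),(430,373),(356,163)])
for i in range(4):
    q=ray(c,*(lug[i]/S-.2),.086,c["T"])[:2]-(A@M.T+p[:2])[i];print(i,np.round(np.hypot(*q),4),round(np.degrees(np.arctan2(q[1],q[0])-w),1))
    a=p[4+i]
    for s in(0,np.pi): # tool y azimuth = tangential; ends of sweep
        print([None if (q:=solve_ik(np.r_[(A@M.T+p[:2])[i]+.048*np.array([np.cos(b),np.sin(b)]),.186],down(b+np.pi/2+s))) is None else round(q[5],2) for b in (a,a-1.0,a-1.7)])
E
```

```text
pose [ 0.5533  0.1002  0.3426  0.1146  1.4658  3.4228 -1.6839  0.0807] knob rel deg [  64.4  176.5 -116.1  -15. ]
[[0.2, 0.2], [-0.1, 0.6], [-0.2, 0.5], [0.2, 0.4], [-2.0, -1.5], [-0.5, 2.0], [4.7, -2.2], [0.1, -2.3], [1.0, 0.0], [-0.0, -0.1], [-0.8, -0.1], [0.0, 0.5]]
[[303.0, 276.0], [342.0, 338.0], [398.0, 306.0], [362.0, 245.0]] [[0.5917, 0.2182], [0.4369, 0.1202], [0.5146, -0.0178], [0.6715, 0.0707]]
0 0.0217 45.1
[np.float64(-2.87), np.float64(-1.92), np.float64(-1.27)]
[np.float64(0.27), np.float64(1.22), np.float64(1.87)]
1 0.0211 44.0
[np.float64(1.3), np.float64(2.39), None]
[np.float64(-1.85), np.float64(-0.75), np.float64(-0.02)]
2 0.0209 45.5
[np.float64(-0.15), np.float64(0.88), np.float64(1.65)]
[np.float64(2.99), np.float64(-2.26), np.float64(-1.49)]
3 0.0227 53.2
[np.float64(-1.72), np.float64(-0.79), np.float64(-0.11)]
[np.float64(1.42), np.float64(2.35), np.float64(3.03)]
```

```bash
cat > turn.py <<'E'
from fit import *
p=np.load("pose.npy");w=p[2];M=np.array([[np.cos(w),-np.sin(w)],[np.sin(w),np.cos(w)]])
AX=A@M.T+p[:2];Z=.186;OFF=[np.pi,np.pi,0,0]
import json,os
ST=json.load(open("state.json")) if os.path.exists("state.json") else {"ang":p[4:].tolist(),"bite":[None]*4}
def pt(i,b,r): return np.r_[AX[i]+r*np.array([np.cos(b),np.sin(b)]),Z]
def where(i):
    d=get_eef_pos()[:2]-AX[i];a=np.arctan2(d[1],d[0]);a+=2*np.pi*round((ST["ang"][i]-a)/2/np.pi);return a,np.hypot(*d)
def turn(i,second,step=np.radians(2.5),rate=.035,fmax=22):
    b=ST["ang"][i];ori=lambda b:down(b+np.pi/2+OFF[i])
    q=pt(i,b,.048);goto(q+[0,0,.05],ori(b));move_linear(q,rate=.15)
    close_gripper(30);hold(.1)
    cmd,r=where(i);r=.048+(r-.048)*.5;F0=get_contact_force();log=[];bite=None;a0=cmd;stall=0
    print(i,"start",np.degrees([b,cmd]).round(1),"r",round(where(i)[1],4),"open",round(get_opening(),4),"F0",F0.round(1))
    while True:
        cmd-=step;move_linear(pt(i,cmd,r),ori(cmd),rate=rate);hold(.03)
        a,ra=where(i);F=get_contact_force()-F0;t=np.array([np.sin(a),-np.cos(a)]);f=-F[:2]@t;fr=F[:2]@[np.cos(a),np.sin(a)]
        r+=np.clip(fr*5e-5,-3e-4,3e-4)
        log.append((round(np.degrees(a0-a),1),round(f,1),round(fr,1),round(ra*1e3,1)))
        d=np.degrees(a0-a)
        if not second:
            if bite is None and f>4 and len(log)>1: bite=a;print("bite after",d.round(1))
            if bite is not None and np.degrees(bite-a)>=19: break
            if bite is None and d>46: print("NO BITE");break
            if f>30: print("FORCE");break
        elif f>fmax or d>60: print("stop" if f>fmax else "NO STOP");break
    for _ in range(1): move_linear(pt(i,where(i)[0],r),ori(where(i)[0]),rate=rate)
    a=where(i)[0];ST["ang"][i]=a
    if bite is not None: ST["bite"][i]=bite
    json.dump(ST,open("state.json","w"))
    let_go();move_linear(get_eef_pos()+[0,0,.05],rate=.15)
    print("end",np.degrees(a).round(1),"past bite",None if ST["bite"][i] is None else np.degrees(ST["bite"][i]-a).round(1),"clock",round(get_clock(),2));print(log)
E
python3 -c "
from turn import *
turn(0,False)"
```

```text
0 start [84.  83.8] r 0.0482 open 0.0205 F0 [-0.6  1.1  3.9]
NO BITE
end 37.5 past bite None clock 11.65
[(np.float64(2.7), np.float64(0.2), np.float64(-0.7), np.float64(48.2)), (np.float64(5.1), np.float64(-0.7), np.float64(-0.4), np.float64(48.2)), (np.float64(7.5), np.float64(0.0), np.float64(0.6), np.float64(48.3)), (np.float64(10.0), np.float64(-0.3), np.float64(0.3), np.float64(48.3)), (np.float64(12.5), np.float64(-0.1), np.float64(-0.2), np.float64(48.3)), (np.float64(15.0), np.float64(0.3), np.float64(-0.1), np.float64(48.3)), (np.float64(17.5), np.float64(0.6), np.float64(0.5), np.float64(48.3)), (np.float64(19.9), np.float64(0.0), np.float64(0.6), np.float64(48.2)), (np.float64(22.0), np.float64(0.1), np.float64(0.5), np.float64(48.3)), (np.float64(24.5), np.float64(3.1), np.float64(0.6), np.float64(48.3)), (np.float64(27.0), np.float64(1.8), np.float64(0.1), np.float64(48.3)), (np.float64(29.4), np.float64(2.6), np.float64(0.2), np.float64(48.3)), (np.float64(31.9), np.float64(1.4), np.float64(0.5), np.float64(48.3)), (np.float64(34.4), np.float64(1.0), np.float64(-0.3), np.float64(48.3)), (np.float64(36.8), np.float64(1.9), np.float64(-0.3), np.float64(48.3)), (np.float64(39.3), np.float64(2.4), np.float64(-0.1), np.float64(48.3)), (np.float64(41.8), np.float64(2.2), np.float64(-0.7), np.float64(48.3)), (np.float64(44.3), np.float64(2.0), np.float64(-0.8), np.float64(48.2)), (np.float64(46.8), np.float64(2.0), np.float64(-0.5), np.float64(48.2))]
```

```bash
python3 - <<'E'
from turn import *
c=shot("w2")
d=lambda a,r,z:np.r_[AX[0]+r*np.array([np.cos(a),np.sin(a)]),z]
print(proj(c,np.array([d(0,0,.086)]+[d(w+np.radians(45-k),.018,.086) for k in(0,20,25,30)]),c["T"])*S)
E
python3 - <<'E'
import re
s=open('turn.py').read()
a=s.index("    q=pt(i,b,.048);goto");
s=s[:a]+'''    C=[get_clock()];tk=lambda:C.append(get_clock())
    q=pt(i,b,.048);goto(q+[0,0,.04],ori(b));tk();move_linear(q,rate=.2);tk()
    close_gripper(30);tk()
    cmd,r=where(i);F0=get_contact_force();log=[];bite=None;a0=cmd
    print(i,"start",np.degrees([b,cmd]).round(1),"r",round(r,4),"open",round(get_opening(),4));r=.048+(r-.048)*.5
    target=None
    while True:
        if target is not None: cmd=max(cmd-np.radians(7),target)
        else: cmd-=np.radians(6 if second else 4)
        hit=move_linear(pt(i,cmd,r),ori(cmd),rate=.05,until_force=20 if second else (4.5 if target is None else None))
        a,ra=where(i);F=get_contact_force()-F0;t=np.array([np.sin(a),-np.cos(a)]);f=-F[:2]@t;fr=F[:2]@[np.cos(a),np.sin(a)]
        d=np.degrees(a0-a);log.append((float(d.round(1)),float(f.round(1)),float(fr.round(1)),bool(hit)))
        if not second:
            if target is None and (hit and f>2 or len(log)>2 and f>2 and log[-2][1]>1.3):
                bite=a if hit else a0-np.radians(log[-2][0]);target=bite-np.radians(20);print("bite after",round(np.degrees(a0-bite),1))
            elif target is not None and cmd<=target+1e-6: break
            elif target is None and d>46: print("NO BITE");break
            if hit and target is None: cmd=a
        else:
            if f>18: print("stop");break
            if d>70: print("NO STOP");break
    tk()
    a=where(i)[0]
    if second: move_linear(pt(i,a,r),ori(a),rate=.05)
    a=where(i)[0];ST["ang"][i]=a
    if bite is not None: ST["bite"][i]=bite
    json.dump(ST,open("state.json","w"))
    let_go();tk();move_linear(get_eef_pos()+[0,0,.04],rate=.2);tk()
    print("end",np.degrees(a).round(1),"past bite",None if ST["bite"][i] is None else np.degrees(ST["bite"][i]-a).round(1),"clock",round(get_clock(),2),np.diff(C).round(2));print(log)
'''
open('turn.py','w').write(s)
E
```

```text
[[399.45648408 391.81667034]
 [385.03578855 366.90313305]
 [395.33118297 363.89835075]
 [398.04153122 363.67717686]
 [400.76330803 363.67453389]]
```

View pics/w2.png

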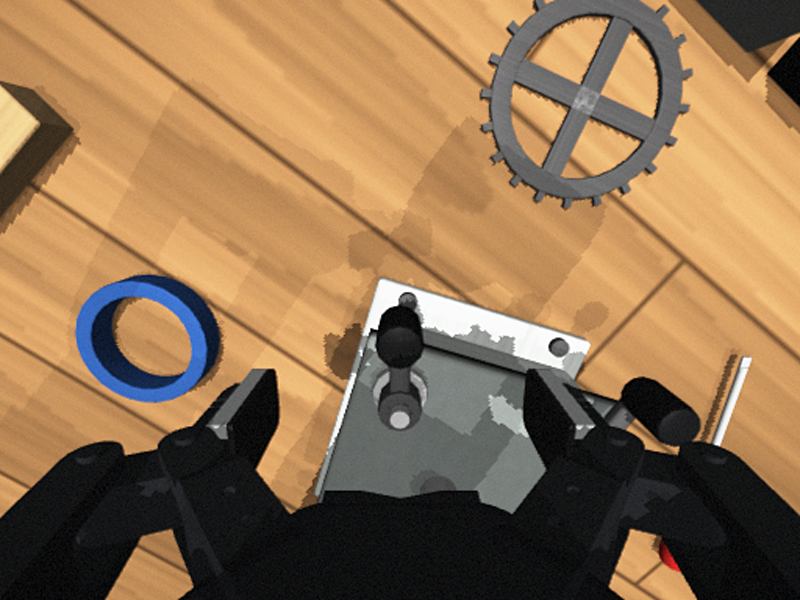

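The view shows lever 0 now pointing at (400,335). The lug is no longer visible on the left and sits under the bar, so the nut has turned by roughly 20–25°. The force log puts the bite at about 22°. Next is the diagonally opposite lever, 2.

```bash
sed -i 's/radians(20);print/radians(21);print/' turn.py; python3 -c "
from turn import *
ST['bite'][0]=float(p[4]-np.radians(22))
turn(2,False)"
```

```text
2 start [-96.5 -96.2] r 0.0482 open 0.021
NO BITE
end -144.1 past bite None clock 17.75 [1.11 0.35 0.6  3.   0.64 0.35]
[(3.7, 0.7, -0.6, False), (7.7, -0.8, 0.5, False), (11.8, -1.6, -0.2, False), (15.9, -1.1, 0.4, False), (19.9, -0.7, 0.4, False), (23.8, -0.2, 0.7, False), (27.6, 0.3, 0.9, False), (31.8, 0.2, 1.7, False), (35.8, -0.8, 1.1, False), (39.9, -0.5, 1.4, False), (43.9, -0.7, 1.3, False), (47.9, -1.0, 2.0, False)]
```

```bash
python3 - <<'E'
from turn import *
c=shot("w3")
u,v=(proj(c,np.r_[AX[2],.086],c["T"])*S)[0];print(u,v,np.degrees(w))
im=cv2.imread("pics/w3.png");x0,y0=int(max(0,min(500,u-150))),int(max(0,min(300,v-150)));cv2.imwrite("pics/w3c.png",cv2.resize(im[y0:y0+300,x0:x0+300],(600,600),interpolation=cv2.INTER_CUBIC));print(x0,y0)
for k in(0,10,20,30):
    a=w+np.radians(45.5-k);print(k,(proj(c,np.r_[AX[2]+.018*np.array([np.cos(a),np.sin(a)]),.086],c["T"])[0]*S-[x0,y0])*2)
E
```

```text
397.97676991001146 229.48129933986152 19.63111593888939
247 79
0 [266.23039088 236.76990147]
10 [277.75828017 231.37725867]
20 [290.07005586 228.13450265]
30 [302.7676016  227.15356817]
```

View pics/w3c.png

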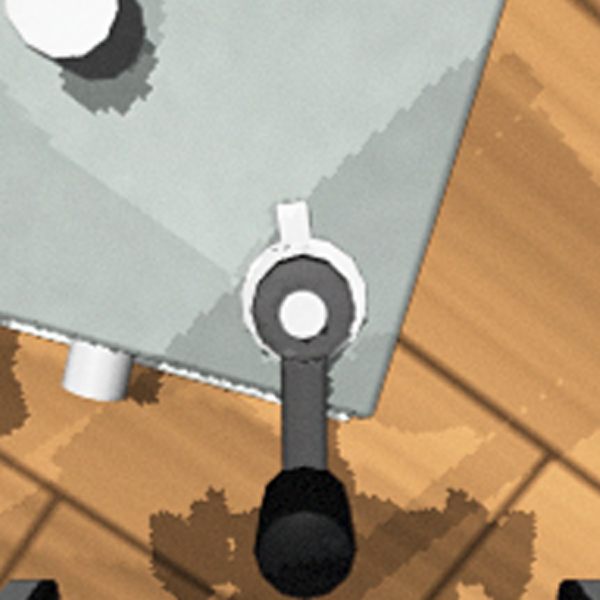

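The crop shows lug 2 at about (293,205–240), with the nut centre near (305,300). It has turned about 24° clockwise, so the bite came at about 24° and lever 2 is correctly past it. Force readings at rest are uninformative, so I'll measure the lug angle directly in the wrist image for the other pair.

```bash
cat > lug.py <<'E'
from turn import *
def grab():
    T=np.eye(4);T[:3,:3]=R.from_rotvec(get_orientation()).as_matrix();T[:3,3]=get_eef_pos()
    c=read_camera("wrist");c["T"]=T@c["tool_from_camera"];return c
def lug(c,i,lo=-25,hi=75,dbg=False):
    g=cv2.cvtColor(c["pixels"],cv2.COLOR_RGB2GRAY);T=c["T"]
    th=np.radians(np.arange(lo,hi,1.))+w;rr=np.arange(.0185,.0222,.0005)
    t,r=np.meshgrid(th,rr);P=np.c_[(AX[i][0]+r*np.cos(t)).ravel(),(AX[i][1]+r*np.sin(t)).ravel(),np.full(t.size,.086)]
    uv=proj(c,P,T).astype(np.float32).reshape(*t.shape,2)
    pr=cv2.remap(g,uv[...,0],uv[...,1],cv2.INTER_LINEAR).astype(float).mean(0)
    pr=np.convolve(pr-np.median(pr),np.ones(9)/9,"same")
    if dbg: print(np.round(pr[::5]).tolist())
    k=pr.argmax();s=slice(max(0,k-14),k+15);m=np.clip(pr[s]-pr[k]*.4,0,None)
    return float((np.degrees(th[s]-w)*m).sum()/m.sum()),float(pr[k])
E
python3 - <<'E'
from lug import *
c=pickle.load(open("w1.pkl","rb"))
for i in range(4): print(i,lug(c,i,dbg=True))
print("w3",lug(pickle.load(open("w3.pkl","rb")),2,dbg=True))
E
```

```text
[-1.0, -1.0, 0.0, 1.0, 2.0, 2.0, 2.0, 2.0, 2.0, 2.0, 1.0, -5.0, 3.0, 16.0, -40.0, -93.0, -91.0, -89.0, -90.0, -100.0]
0 (38.869649805447466, 17.097222222222225)
[1.0, 2.0, 3.0, 2.0, 1.0, 0.0, -1.0, -3.0, -7.0, -10.0, -18.0, -49.0, -57.0, 6.0, 44.0, 41.0, 31.0, -2.0, -22.0, -18.0]
1 (48.5797528166731, 44.354166666666664)
[-0.0, -1.0, -1.0, -1.0, -3.0, -2.0, -1.0, -0.0, 0.0, 1.0, -0.0, -4.0, 19.0, 55.0, 60.0, 58.0, 30.0, -1.0, 6.0, 20.0]
2 (45.67489107175084, 60.99305555555556)
[-42.0, -75.0, -72.0, -78.0, -95.0, -52.0, -3.0, 0.0, -0.0, 1.0, 5.0, 8.0, 8.0, 22.0, 52.0, 61.0, 61.0, 20.0, -54.0, -40.0]
3 (50.80238968672487, 60.68055555555556)
[-14.0, -25.0, -25.0, -25.0, -25.0, -26.0, -26.0, -21.0, 16.0, 38.0, 39.0, 32.0, -0.0, -10.0, -0.0, 1.0, 1.0, 1.0, 1.0, 1.0]
w3 (23.65538857805677, 39.416666666666664)
```

Lug 2 moved from 45.7° to 23.7°, which is 22° past the bite. Now lever 1, measured by its lug.

```bash
cat > vturn.py <<'E'
from lug import *
def vturn(i,goal=21):
    OFF[i]=0;b=ST["ang"][i];ori=lambda b:down(b+np.pi/2+OFF[i])
    q=pt(i,b,.048);goto(q+[0,0,.04],ori(b));move_linear(q,rate=.2);close_gripper(30)
    cmd,r=where(i);a0=cmd;print(i,"start",np.degrees([b,cmd]).round(1),"r",round(r,4));r=.048+(r-.048)*.5
    L0=lug(grab(),i);log=[L0];st=4.
    while True:
        cmd-=np.radians(st);move_linear(pt(i,cmd,r),ori(cmd),rate=.06)
        l,s=lug(grab(),i);m=L0[0]-l;d=np.degrees(a0-where(i)[0]);log.append((round(float(d),1),round(m,1),round(s)))
        if m>goal-1.5 or d>61 : break
        st=min(6,goal-m) if m>6 else 4.
    a=where(i)[0];ST["ang"][i]=a;ST["bite"][i]=float(a+np.radians(m));json.dump(ST,open("state.json","w"))
    let_go();move_linear(get_eef_pos()+[0,0,.04],rate=.2)
    print("end",np.degrees(a).round(1),"after release",lug(grab(),i),"clock",round(get_clock(),2));print(log)
E
python3 -c "
from vturn import *
vturn(1)"
```

```text
1 start [196.1 196.1] r 0.0478
end 139.9 after release (27.22802982233503, 59.72916666666667) clock 24.38
[(47.00998513839866, 55.94444444444444), (4.2, -0.2, 55), (8.2, -0.1, 54), (12.2, -0.1, 54), (16.2, -0.3, 53), (20.3, -0.3, 52), (24.3, -0.4, 52), (28.3, -0.3, 51), (32.3, -0.4, 50), (36.2, 0.5, 49), (40.1, 4.1, 49), (44.1, 8.0, 48), (50.3, 14.3, 48), (56.3, 20.1, 46)]
```

```bash
python3 -c "
from vturn import *
vturn(3)"
```

```text
3 start [4.6 4.7] r 0.0484
end -38.4 after release (29.501043984489375, 53.40972222222222) clock 32.84
[(48.67220628013442, 115.05555555555553), (4.0, -0.3, 83), (7.9, -1.7, 49), (11.9, -3.0, 40), (15.8, -3.7, 37), (19.6, -1.7, 56), (23.6, 2.0, 59), (27.5, 5.9, 59), (31.5, 9.7, 59), (37.7, 15.6, 59), (43.1, 20.5, 48)]
```

```bash
python3 - <<'E'
s=open('turn.py').read()
s=s.replace('''            if f>18: print("stop");break
''','''            lag=np.degrees(a-cmd)
            if d>15 and (f>18 or lag>2): print("stop lag",lag.round(1));break
            if lag>1: cmd=a
''').replace('[np.pi,np.pi,0,0]','[0,np.pi,0,0]')
open('turn.py','w').write(s)
E
python3 -c "
from turn import *
turn(0,True)"
```

```text
0 start [37.5 37.5] r 0.0484 open 0.0209
stop lag 4.2
end 15.8 past bite 46.2 clock 37.33 [1.01 0.35 0.6  1.28 0.89 0.35]
[(5.9, 1.1, -0.9, False), (11.8, 1.5, -0.6, False), (17.8, 1.6, -1.0, False), (22.4, 4.4, -2.1, False), (24.2, 12.4, -2.2, False)]
```

```bash
python3 - <<'E'
s=open('turn.py').read()
s=s.replace("if d>15 and (f>18 or lag>2)","if f>22 or lag>9").replace("            if lag>1: cmd=a\n","").replace("until_force=20","until_force=35").replace("6 if second else 4","(6 if not log or log[-1][1]<4 else 3) if second else 4")
open('turn.py','w').write(s)
E
python3 -c "
from turn import *
turn(0,True)
from lug import *
print(lug(grab(),0))"
```

```text
0 start [15.8 16.1] r 0.0484 open 0.0203
stop lag 9.3
end 14.8 past bite 47.2 clock 40.83 [0.25 0.35 0.6  1.   0.96 0.35]
[(2.4, 9.0, -1.2, False), (3.5, 13.9, -2.4, False), (4.6, 18.9, -2.5, False), (5.7, 24.7, -3.4, False)]
(68.46761682453945, 107.02083333333331)
```

Lever 0 sits against its stop: it pushes back elastically from the first degree, up to 25 N. Next are levers 2, 1 and 3.

```bash
python3 -c "
from turn import *
turn(2,True)
from lug import *
print(lug(grab(),2,-60,40))"
```

```text
2 start [-144.1 -143.9] r 0.0479 open 0.0209
stop lag 6.2
end -170.0 past bite None clock 46.89 [2.02 0.35 0.6  1.78 0.9  0.35]
[(5.7, 1.1, 1.8, False), (11.7, 0.8, 2.9, False), (17.8, 0.3, 2.3, False), (23.9, 0.7, 4.0, False), (27.1, 12.6, 1.1, False), (28.3, 19.1, 0.1, False), (29.8, 26.1, 0.8, False)]
(0.7301919950380142, 66.23611111111111)
```

```bash
python3 -c "
from turn import *
turn(1,True)"; python3 -c "
from turn import *
turn(3,True)
from lug import *
print(lug(grab(),3,-60,40))"
```

```text
1 start [139.9 139.7] r 0.0479 open 0.0211
stop lag 7.1
end 111.5 past bite 48.5 clock 52.97 [1.77 0.35 0.6  2.04 0.92 0.35]
[(6.2, -0.2, 0.5, False), (12.2, -0.5, 2.0, False), (18.2, 0.1, 0.8, False), (24.2, 0.8, 1.6, False), (28.3, 6.9, 0.5, False), (29.5, 13.6, -0.4, False), (30.6, 19.2, -0.8, False), (31.9, 24.4, -0.7, False)]
3 start [-38.4 -38.3] r 0.0484 open 0.0208
stop lag 6.4
end -70.0 past bite 52.1 clock 58.16 [0.95 0.35 0.6  2.04 0.9  0.35]
[(5.8, 0.7, -0.1, False), (11.7, 0.6, -1.2, False), (17.7, 0.7, -0.4, False), (23.8, -0.6, -0.8, False), (29.6, 0.7, -2.0, False), (32.9, 11.0, -4.0, False), (34.1, 18.1, -6.2, False), (35.6, 23.7, -8.2, False)]
(0.5617992177314215, 64.10416666666667)
```

```bash
python3 -c "
from lug import *
goto([.495,.0955,.4],down(-np.pi/2) if abs(solve_ik([.495,.0955,.4],down(-np.pi/2))[5]-get_joint_pos()[5])<1.6 else down(np.pi/2))
shot('w4');print(get_clock())
c=pickle.load(open('w4.pkl','rb'))
k=np.array([np.r_[AX[i]+.048*np.array([np.cos(ST['ang'][i]),np.sin(ST['ang'][i])]),.12] for i in range(4)])
print((proj(c,k,c['T'])*S).round().tolist())"
```

```text
59.35
[[493.0, 412.0], [500.0, 234.0], [313.0, 243.0], [324.0, 419.0]]
```

View pics/w4.png

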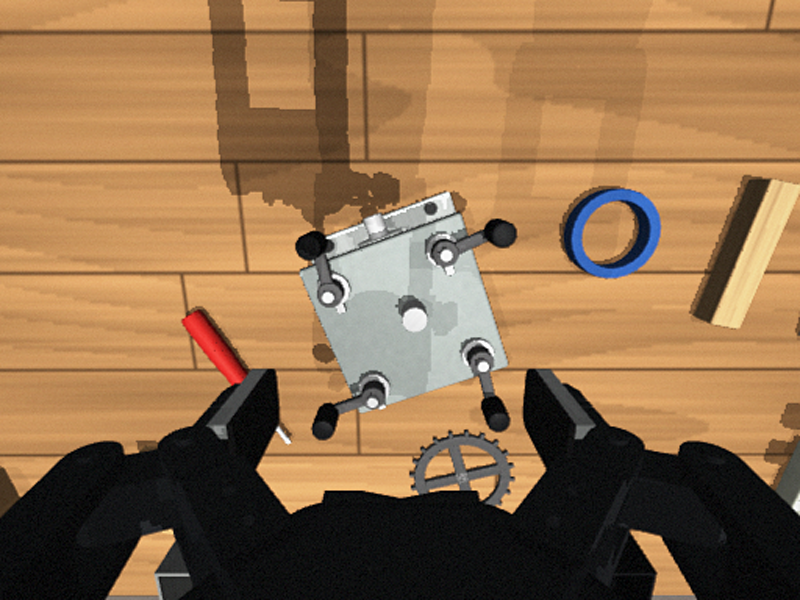

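The final view shows all four knobs at their tracked end positions: (495,413), (500,234), (312,245) and (324,421). The lugs have turned, and the socket, tape, offcut and screwdriver show no sign of having moved. I'm handing the job in.

```bash
python3 -c "
from cell import *
print(finish_job(),get_clock())"
```

```text
the job is handed in; nothing more can be done
the job is handed in; nothing more can be done
```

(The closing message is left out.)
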